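Let the pellet press down

TASK

The pellet has been pressed, so let the press's ram down with its die: crack the release valve open just far enough that the ram sinks gently, never faster than about a centimetre a second, until it is fully home. Then close the valve again, turned right up to its stop so that the press is ready to pump, and let go; leave the die standing on the platen and the other things on the bench where they are.

Things in the scene. Friction and masses are not known exactly. Their poses are not given: they have to be found in the camera images.
- valve_bar (a point): centre of the release valve's plain steel T-bar: 90 mm long, 12 wide, 16 high, 145 mm above the bench, on an upright 14 mm spindle over a brass hexagon nut (34 mm, top 31 mm below this point) on the flat top (45 mm below it) of the press's low white pump block. x runs along the bar, z up; it turns about z on the spot
- release_valve (a joint): turn of the valve, rad: 0 hard on its stop (closed), growing anticlockwise from above (opening) to 1.6. Starts at 0.02 to 0.15, closed enough to hold. Takes about 0.15 N m, stays where left. The ram holds up to some point in 0.3 to 0.9, different each time, shown only by the ram starting to sink; past it, it sinks about 7 mm/s faster per 0.1 rad, almost at once, and stops when turned back
- ram (a joint): how far the ram has sunk, in m: 0 up (start), 0.045 fully home
- platen (a point): centre of the top of the round steel platen (90 mm across, 14 mm thick) that the ram carries between the two columns, 163 mm above the bench at the start and 118 mm when home. Its axes are those of the press
- press: the press, fixed; origin on the bench under the ram, front to -x. White housing 220 x 250 x 100 mm; two 28 mm columns at y +-80; crosshead 210 mm wide, 270 to 320 high, handwheel to 375. At -y the pump block (140 x 130 mm, top 100) with the release valve at x -30, y -250; a 68 mm gauge in the housing front; the pump handle along x at y -345, below 100
- die: the steel pellet die, a stepped cylinder 60 mm across and 76 mm high, 0.6 kg, standing loose on the platen; origin at the centre of its foot
- mortar: bystander: stone mortar bowl, 90 mm across, 45 mm high, origin under its centre
- salt_jar: bystander: brown jar, 60 mm across, 75 mm high, in front of the pump block; origin under its centre
- vial_tray: bystander: white divided tray 90 x 140 x 35 mm; origin under its centre
- spatula: bystander: steel spatula 170 mm long lying on the bench along its x axis
Mind the look-alikes: they are no part of the job. What is meant by the die is not blue, and is the smaller of those in its own colour.

How it is judged (in metres and radians):
On the way, in this order (a step that is already met when the one before it is completed fails the run):
1. the valve is cracked open and the ram is on its way down (value of joint ram between 0.006 and 0.035 m), for 0.2 s.
2. the ram is fully home (value of joint ram above 0.0435 m), for 0.2 s.
3. the valve is closed up to its stop (value of joint release_valve below 0.05 rad), for 0.2 s.
At the end, for the whole second after the job is handed in: the ram is fully home (sunk to within 1.5 mm of 45 mm), the release valve is closed to within 0.05 rad of its stop, and the die stands upright and still on the platen, within 15 mm of its centre (value of joint ram above 0.0435 m and value of joint release_valve below 0.05 rad and angle between die's own z axis and vertical below 0.05 rad and horizontal distance between die and platen below 0.015 m and linear speed of die below 0.01 m/s and contact force between die and press above 1 N); the robot touches nothing.
It fails at once if the ram drops faster than 17 mm/s (velocity of joint ram above 0.017 m/s).
It fails at once if the die is touched by the robot or shifted on the platen (contact force between any of the arm, the fingers and die above 1 N or horizontal distance between die and platen above 0.015 m).
It fails at once if a bystander is moved (distance of any of mortar, salt_jar, vial_tray, spatula from where it was at the start of the episode above 0.02 m).
It fails at once if the ram is pushed or pulled by the robot (contact force between any of the arm, the fingers and ram above 1 N).
It also fails if it takes over 67 s, if anything falls off the work surface, if the arm or the gripper's body presses on something with over 40 N, if the wrist force passes 120 N, or if a joint passes its speed limit or range.

ROBOT

A 6-joint arm with a two-finger parallel gripper is mounted at the origin on the work surface. World frame = base frame: x ahead of the robot, y to its left, z up, the work surface at z = 0. Lengths are in m, angles in degrees, forces in N, time in s.
With the tool pointing down it reaches from about 0.4 to 0.825 m from the base axis. Payload 7 kg.
Tool frame: the origin (TCP) lies midway between the tips of the shut fingers; the grasp point (between the pads) lies r.grasp_offset behind it (r.grasp_offset is the distance from the TCP to the grasp point, in m); z points along the fingers, y is the direction in which the jaws open and shut (so a half turn about z gives the same grasp; the last joint's range is limited). The gripper opens to 88 mm and grips with 3 to 60 N. Pads are 19 mm wide; open, the fingers measure 130 mm over their backs; the gripper's body (78 mm by 193 mm) begins 47 mm behind the grasp point.
Start: joints at [83.6, 20.546, 0.682, 0, -70.136, -16.507], TCP at [0.263, 0.622, 0.227] pointing down, gripper open.
Joint ranges: [-176.03, 176.03], [-82.01, 121.73], [-58.28, 71.71], [-173.87, 95.51], [-174.79, -0.11], [-173.66, 173.66]. Speed limits (degrees/s): [136.94, 136.94, 172.46, 180, 180, 180].

INTERFACE

Orientations are given as [roll, pitch, yaw] about the fixed x, y, z axes, in that order (R = Rz(yaw) Ry(pitch) Rx(roll)).
In Python, from plant import status, imaging, r gives the robot as it stands.
- The arm moves only by the tool apply_moves, never from a script. Its argument "moves" is a list of rows, each a list of 6 numbers: the shift along the tool's x, y, z in units of 200 mm (1.0 is 200 mm), then the turn, a rotation vector about the tool's x, y, z in units of 90 degrees (1.0 is 90 degrees). In form: [[tx, ty, tz, rx, ry, rz], ...]. A call has 1 to 12 rows; each row is the pose to reach, as a shift and turn from the pose measured when the call began, along the tool's axes at that moment; what a row does not reach only later rows make up. A row lasts 1/8 s, in which the tool goes at most 62.5 mm and 10.7 degrees, less where a joint would pass 70% of its speed; a pose out of reach is approached as far as the arm can. A call with a number of a shift or a turn outside -1 to 1 is refused whole. A call with a gripper value outside its range is refused whole. "hand" is the closure, from -1 (fully open) to 1 (shut), set as the call begins (left out, the last holds). The fingers move at their own pace and stop on an object; "grip_force" is the grip in N (left out, the last holds). Time passes only in rows, so rows that repeat a pose let the fingers close. It gives the time, the measured TCP pose, the force and the opening at its end, in the units of the state.
- status.get_state(): the state, without advancing time (a new reading comes with each control period).
- imaging.capture(name): name is "scene" or "top" or "wrist"; returns (picture, depth): 400x640x3 uint8, blue, green, red; 400x640 float32, m along the optical axis (not along the pixel's ray), 0 where there is no reading.
- imaging.camera_info(name): a dict with "fx", "fy", "cx", "cy" (pixels), "T" (4x4, takes a point from camera to world coordinates). Camera axes: x right, y up, looking along -z (the intrinsics and any distortion apply to the point x, -y, -z); pixel columns grow to the right and rows downward; lengths in m; the calibration is good to about 2 mm. A picture is of the moment at which its call begins: read the wrist's pose just before it. camera_info takes no time and is no camera call; for the wrist camera it gives the pose at the moment of the call.
- r.close_job(): hands the job in, once; it reports no verdict.
The state is a dict: "time_s": time; "joints": joint angles; "qd": joint speeds; "joint_torque": joint torques, N m; "tcp_pos": TCP position; "eef_rot": TCP orientation; "contact_force": force on the tool from outside, world axes, zero at the start; "moment": the same for the moment, N m; "gripper_width": finger opening in m.
Only numpy, scipy, OpenCV 4.12 (cv2) and the standard library are available. Lean on these libraries where they do the work, as an engineer would, in place of code of your own. Each camera call takes 0.05 s, during which the arm holds its last target.

## Working session

There is one attempt and no reset: what is moved stays moved. The work goes in short steps, Python scripts to look and compute and a tool call to move; the robot and the scene stay as the last step left them, time stands still between calls to the robot, and variables do not carry over. Pictures are saved under pics/ and viewed, and the job is handed in when it is done.

Besides the shell and the picture viewer there is one more tool, called as a command line: name --pt "numbers of a row" for each row, then --argument value for the rest. apply_moves: Moves the arm, as the interface text tells. Its arguments: {"type":"object","properties":{"moves":{"type":"array","items":{"type":"array","items":{"type":"number"}}},"hand":{"type":"number"},"grip_force":{"type":"number"}},"required":["moves"]}

```bash
mkdir -p pics
cat > h.py <<'E'
import numpy as np, cv2
from plant import status, imaging, r
def snap(n,tag):
    T=imaging.camera_info(n)
    im,d=imaging.capture(n)
    cv2.imwrite(f'pics/{tag}.png',im); np.savez(f'pics/{tag}.npz',im=im,d=d,**{k:np.array(T[k]) for k in('fx','fy','cx','cy','T')})
    return im,d,T
def world(tag,u,v,z=None):
    f=np.load(f'pics/{tag}.npz'); d=f['d'][int(v),int(u)]
    ray=np.array([(u-f['cx'])/f['fx'],-(v-f['cy'])/f['fy'],-1])
    T=f['T']
    if z is not None:
        a=T[:3,:3]@ray; s=(z-T[2,3])/a[2]; return T[:3,3]+s*a
    return T[:3,:3]@(ray*d)+T[:3,3]
E
python3 - <<'E'
from h import *
for n in('scene','top','wrist'):
    im,d,T=snap(n,n+'0'); print(n,{k:T[k] for k in T})
print(status.get_state(), r.grasp_offset)
E
```

```text
scene {'fx': 466.6189365608467, 'fy': 466.6189365608467, 'cx': 323.80988041142297, 'cy': 191.10511696632284, 'T': array([[ 0.57799298, -0.55494036,  0.59830202,  1.27191049],
       [ 0.81603523,  0.39598164, -0.4210523 , -0.33845329],
       [-0.0032577 ,  0.7316008 ,  0.68172549,  0.896006  ],
       [ 0.        ,  0.        ,  0.        ,  1.        ]])}
top {'fx': 402.89036710760934, 'fy': 402.89036710760934, 'cx': 315.6419568147031, 'cy': 199.49746632908486, 'T': array([[-0.02340126,  0.99787935, -0.06073861,  0.5379712 ],
       [-0.99963554, -0.02253791,  0.01486059,  0.14972458],
       [ 0.01346015,  0.06106423,  0.99804308,  1.03114841],
       [ 0.        ,  0.        ,  0.        ,  1.        ]])}
wrist {'fx': 308.04391025115393, 'fy': 308.04391025115393, 'cx': 319.4366861786556, 'cy': 200.77267137641965, 'T': array([[-0.39037677,  0.88165457,  0.26512487,  0.33304703],
       [-0.92065256, -0.37452736, -0.11012776,  0.58922292],
       [ 0.00220187, -0.28707921,  0.95790432,  0.38434368],
       [ 0.        ,  0.        ,  0.        ,  1.        ]])}
{'time_s': 0.15, 'joints': array([ 8.36002459e+01,  2.05798135e+01,  6.45702000e-01, -1.19773760e-02,
       -7.01367021e+01, -1.65068441e+01]), 'qd': array([-0.08809897, -0.102904  ,  0.24410053, -0.0731264 , -0.0993603 ,
        0.0203525 ]), 'joint_torque': array([-4.25726794e-04, -5.83274066e+01,  2.93291688e+01,  7.00118244e+00,
        8.80475010e-03, -1.11319928e-04]), 'tcp_pos': array([0.26262761, 0.62141086, 0.2258701 ]), 'eef_rot': array([ 1.79928905e+02, -9.32466005e-03, -2.29106690e+01]), 'contact_force': array([0.01010876, 0.22847389, 0.30021353]), 'moment': array([-0.05512369, -0.01469454, -0.02193458]), 'gripper_width': 0.0877480002996829} 0.0188
```

View pics/scene0.png

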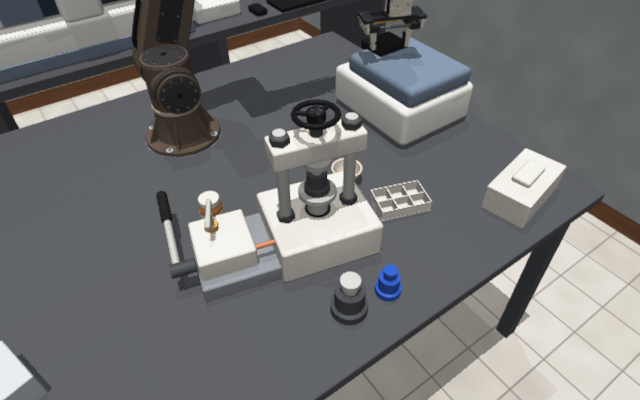

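View pics/top0.png

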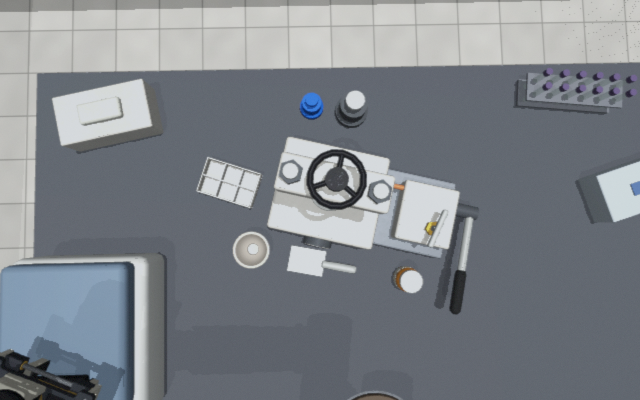

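View pics/wrist0.png

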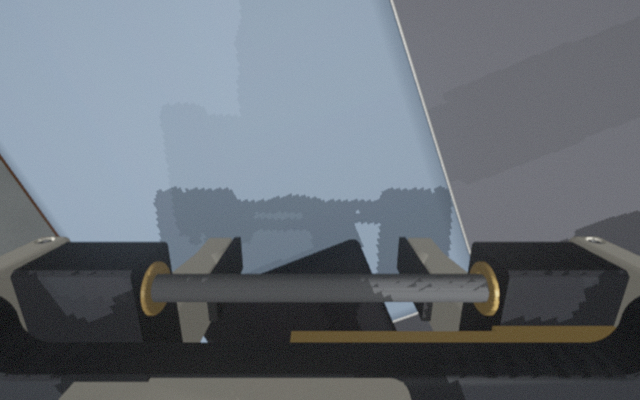

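The die on the platen is at scene (318,190). The look-alikes are the larger dark one at (349,298) and the blue one at (389,282), both on the bench. The valve bar is near top (438,228), so I'll enlarge both areas.

Run:
```python
from h import *
a=cv2.imread('pics/top0.png')[170:310,370:490]; b=cv2.imread('pics/scene0.png')[120:330,150:400]
cv2.imwrite('pics/ct.png',cv2.resize(a,None,fx=4.2,fy=4.2,interpolation=2)); cv2.imwrite('pics/cs.png',cv2.resize(b,None,fx=2.8,fy=2.8,interpolation=2))
```

```text
(no output)
```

View pics/ct.png

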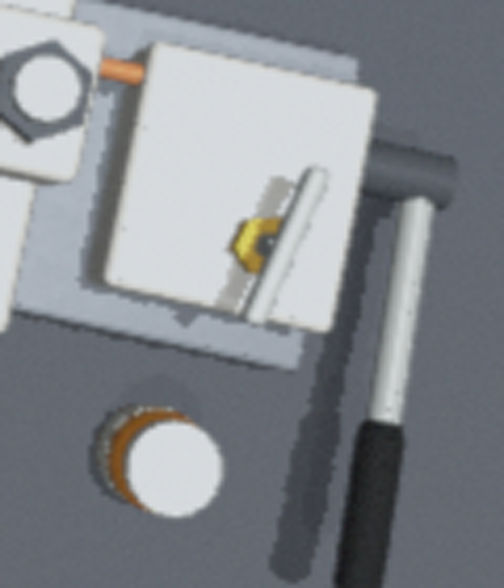

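View pics/cs.png

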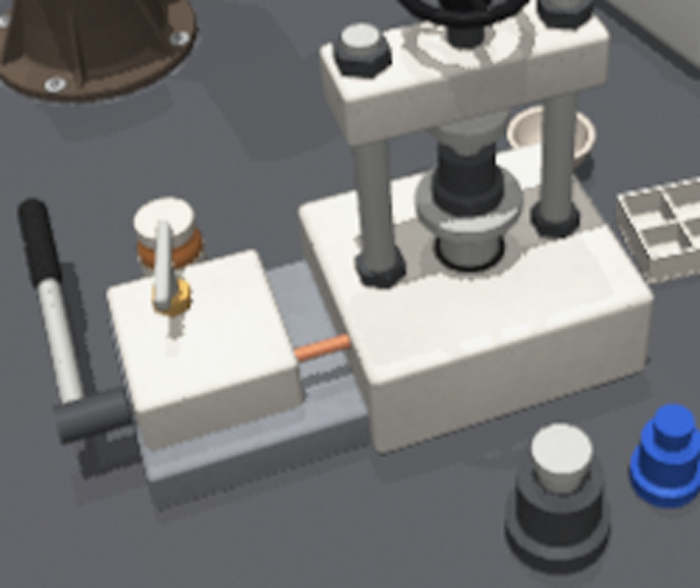

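Enlarged top view: the bar's ends are at crop (318,170) and (256,318). The die is clearly the dark stepped cylinder on the platen.

Run:
```python
from h import *
def t(x,y,z): return world('top0',370+x/4.2,170+y/4.2,z)
def s(x,y,z): return world('scene0',150+x/2.8,120+y/2.8,z)
a,b=t(318,170,.153),t(256,318,.153); print(a,b,np.linalg.norm(a-b),(a+b)/2,np.degrees(np.arctan2(*(a-b)[1::-1])))
a,b=s(164,300,.153),s(162,226,.153);print('scene',a,b,np.linalg.norm(a-b),(a+b)/2,np.degrees(np.arctan2(*(a-b)[1::-1])))
# depth for bar mid
for u,v in((437.5,229),(440,224),(435,235)): print(world('top0',u,v))
c=[t(155,44,.1),t(376,92,.1),t(330,330,.1),t(105,283,.1)]
for p in c: print(p)
print('yaws',[np.degrees(np.arctan2(*(p-q)[1::-1])) for p,q in ((c[0],c[1]),(c[3],c[2]),(c[0],c[3]),(c[1],c[2]))])
print('jar',t(175,468,.075), 'handwheel',world('top0',337,180,.375))
print('gap', [world('top0',*p) for p in((470,215),(465,240),(459,290))])
```

```text
[ 0.56090191 -0.14756999  0.153     ] [ 0.48496903 -0.11198342  0.153     ] 0.08385824559816735 [ 0.52293547 -0.1297767   0.153     ] -25.110520341936198
scene [ 0.5684382  -0.14808501  0.153     ] [ 0.49205133 -0.11414011  0.153     ] 0.08358953293790618 [ 0.53024476 -0.13111256  0.153     ] -23.959465097965417
[ 0.52088771 -0.12799381  0.15243584]
[ 0.53165246 -0.13398644  0.15228598]
[ 0.50787125 -0.12283268  0.14964303]
[ 0.63421946 -0.07774516  0.1       ]
[ 0.60478575 -0.19968813  0.1       ]
[ 0.47422697 -0.16833658  0.1       ]
[ 0.50290606 -0.04526161  0.1       ]
yaws [np.float64(76.42992249956097), np.float64(76.88293436726939), np.float64(-13.894557748272117), np.float64(-13.502973341035498)]
jar [ 0.39770243 -0.08619587  0.075     ] handwheel [0.60909718 0.10423115 0.375     ]
gap [array([ 0.55085651, -0.23268511,  0.07244159]), array([ 0.49186976, -0.21636344,  0.07651625]), array([ 0.37810717, -0.1904837 ,  0.09383739])]
```

apply_moves --pt "0 0 -0.5 0 0 0" --pt "0 0 -0.95 0 0 0.1" --pt "0 0 -0.95 0 0 0.2" --pt "0 0 -0.95 0 0 0.3" --pt "0 0 -0.95 0 0 0.4" --pt "0 0 -0.95 0 0 0.5" --hand -1

```text
time_s: 0.9
tcp_pos: [0.2626, 0.6216, 0.4155]
eef_rot: [179.9, -0.1, -68.2]
contact_force: [-0.7, 0.1, 0.4]
gripper_width: 0.0873
```

```bash
cat >> h.py <<'E'
from scipy.spatial.transform import Rotation as Ro
def plan(x,y,z,yaw=None):
    s=status.get_state(); R=Ro.from_euler('xyz',s['eef_rot'],degrees=True); d=np.array([x,y,z])-s['tcp_pos']
    print('t',s['time_s'],'tcp',s['tcp_pos'].round(4),'rot',s['eef_rot'].round(2),'j',s['joints'].round(1))
    print('shift',(R.inv().apply(d)/.2).round(4))
    if yaw is not None: print('rotv',((R.inv()*Ro.from_euler('xyz',[180,0,yaw],degrees=True)).as_rotvec()/(np.pi/2)).round(4))
E
python3 -c "
from h import *
plan(.525,-.13,.40,155.5)"
```

```text
t 0.9 tcp [0.2626 0.6216 0.4155] rot [ 1.7993e+02 -7.0000e-02 -6.8210e+01] j [ 83.6  17.9  20.6  -0.  -92.9 -61.8]
shift [3.9763 0.1764 0.0829]
rotv [-6.0000e-04 -1.3000e-03  1.5143e+00]
```

apply_moves --pt "0.25 0.01 0.01 0 0 0" --pt "0.5 0.02 0.02 0 0 0" --pt "0.75 0.03 0.03 0 0 0" --pt "1 0.04 0.04 0 0 0"

```text
time_s: 1.4
tcp_pos: [0.3296, 0.4312, 0.4076]
eef_rot: [179.9, -0.1, -68.2]
contact_force: [0.6, 0.3, 0.9]
gripper_width: 0.0874
```

apply_moves --pt "0.25 0.01 0.0 0 0 0" --pt "0.5 0.02 0.0 0 0 0" --pt "0.75 0.03 0.0 0 0 0" --pt "1 0.04 0.0 0 0 0"

```text
time_s: 1.9
tcp_pos: [0.3966, 0.2409, 0.4078]
eef_rot: [179.9, -0.1, -68.2]
contact_force: [1.3, 0.1, -0.6]
gripper_width: 0.0877
```

apply_moves --pt "0.25 0.01 0.0 0 0 0" --pt "0.5 0.02 0.0 0 0 0" --pt "0.75 0.03 0.0 0 0 0" --pt "1 0.04 0.0 0 0 0"

```text
time_s: 2.4
tcp_pos: [0.4636, 0.0506, 0.4082]
eef_rot: [179.9, -0.1, -68.2]
contact_force: [0.7, 0.7, 1.2]
gripper_width: 0.0875
```

```bash
python3 -c "
from h import *
plan(.525,-.13,.40,-24.5);plan(.46,-.10,.33,-24.5)"
```

```text
t 2.4 tcp [0.4636 0.0506 0.4082] rot [ 1.7994e+02 -6.0000e-02 -6.8150e+01] j [ 30.6  -3.6  -5.3   0.1 -88.4  -8.7]
shift [0.9525 0.0508 0.0419]
rotv [ 9.00e-04 -4.00e-04 -4.85e-01]
t 2.4 tcp [0.4636 0.0506 0.4082] rot [ 1.7994e+02 -6.0000e-02 -6.8150e+01] j [ 30.6  -3.6  -5.3   0.1 -88.4  -8.7]
shift [0.692  0.2963 0.3919]
rotv [ 9.00e-04 -4.00e-04 -4.85e-01]
```

apply_moves --pt "0.2 0.08 0.1 0 0 -0.11" --pt "0.4 0.16 0.2 0 0 -0.22" --pt "0.6 0.25 0.3 0 0 -0.33" --pt "0.69 0.3 0.39 0 0 -0.44" --pt "0.69 0.3 0.39 0 0 -0.485" --pt "0.69 0.3 0.39 0 0 -0.485" --pt "0.69 0.3 0.39 0 0 -0.485"

```text
time_s: 3.28
tcp_pos: [0.4593, -0.0997, 0.3305]
eef_rot: [179.9, -0.0, -24.6]
contact_force: [0.3, -0.2, 0.5]
gripper_width: 0.0876
```

```bash
python3 -c "
from h import *
snap('wrist','w1');plan(.525,-.13,.40,-24.5)"
```

```text
t 3.325 tcp [ 0.4593 -0.0996  0.3306] rot [ 1.7993e+02 -2.0000e-02 -2.4560e+01] j [ 11.9  -2.4 -13.8   0.1 -78.6  53.5]
shift [ 0.362   0.002  -0.3469]
rotv [ 0.0008 -0.0002 -0.0006]
```

View pics/w1.png

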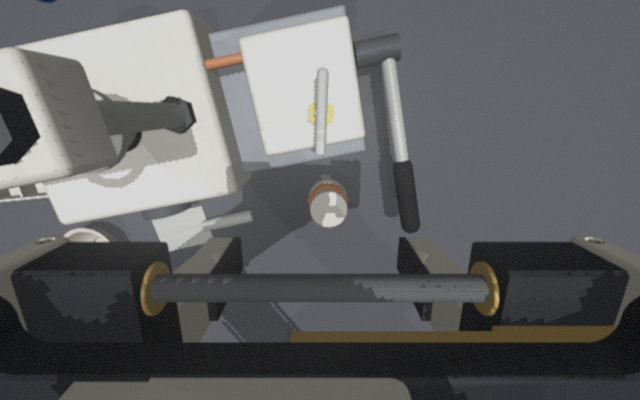

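Run:
```python
from h import *
a=cv2.imread('pics/w1.png')[50:170,270:370]
cv2.imwrite('pics/cw.png',cv2.resize(a,None,fx=5,fy=5,interpolation=2))
```

```text
(no output)
```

View pics/cw.png

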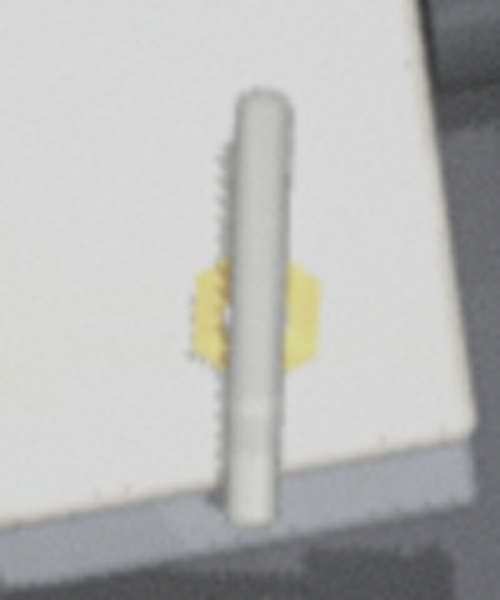

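Run:
```python
from h import *
def t(x,y,z): return world('w1',270+x/5,50+y/5,z)
print(np.load('pics/w1.npz')['T'][:3,3])
a,b=t(266,90,.153),t(254,520,.153); print(a,b,np.linalg.norm(a-b),(a+b)/2,np.degrees(np.arctan2(*(a-b)[1::-1])))
n=t(257,318,.114);print('nut',n)
for y in (120,220,320,420,500): print(world('w1',270+258/5,50+y/5))
plan(.526,-.131,.25,-24.5)
```

```text
[ 0.52877048 -0.13396324  0.48920304]
[ 0.56251882 -0.15434632  0.153     ] [ 0.48473056 -0.11610734  0.153     ] 0.08667890811329369 [ 0.52362469 -0.13522683  0.153     ] -26.177704272483787
nut [ 0.5223274  -0.13434046  0.114     ]
[ 0.55805213 -0.15053045  0.15324181]
[ 0.54057623 -0.14254409  0.15425129]
[ 0.52256042 -0.13432314  0.15401702]
[ 0.50378434 -0.12576499  0.15275338]
[ 0.48840725 -0.11873631  0.15379536]
t 3.325 tcp [ 0.4593 -0.0996  0.3306] rot [ 1.7993e+02 -2.0000e-02 -2.4560e+01] j [ 11.9  -2.4 -13.8   0.1 -78.6  53.5]
shift [0.3684 0.0035 0.4031]
rotv [ 0.0008 -0.0002 -0.0006]
```

```bash
python3 -c "
from h import *
plan(.524,-.133,.20,-25.3)"
```

```text
t 3.325 tcp [ 0.4593 -0.0996  0.3306] rot [ 1.7993e+02 -2.0000e-02 -2.4560e+01] j [ 11.9  -2.4 -13.8   0.1 -78.6  53.5]
shift [0.3633 0.0165 0.6531]
rotv [ 0.0008 -0.0002  0.0082]
```

apply_moves --pt "0.18 0.008 0.15 0 0 0" --pt "0.363 0.0165 0.35 0 0 0.008" --pt "0.363 0.0165 0.55 0 0 0.008" --pt "0.363 0.0165 0.65 0 0 0.008" --pt "0.363 0.0165 0.65 0 0 0.008" --pt "0.363 0.0165 0.65 0 0 0.008"

```text
time_s: 4.08
tcp_pos: [0.5247, -0.1328, 0.2019]
eef_rot: [180.0, -0.1, -25.3]
contact_force: [-0.3, -0.4, 0.8]
gripper_width: 0.088
```

```bash
python3 -c "
from h import *
snap('wrist','w2');plan(.524,-.133,.126,-25.3)"
```

```text
t 4.125 tcp [ 0.5248 -0.1328  0.2021] rot [ 1.7998e+02 -1.5000e-01 -2.5260e+01] j [  6.6   8.9 -18.4   0.1 -62.5  58.1]
shift [-0.0042  0.0028  0.3806]
rotv [ 0.0002 -0.0016  0.0005]
```

View pics/w2.png

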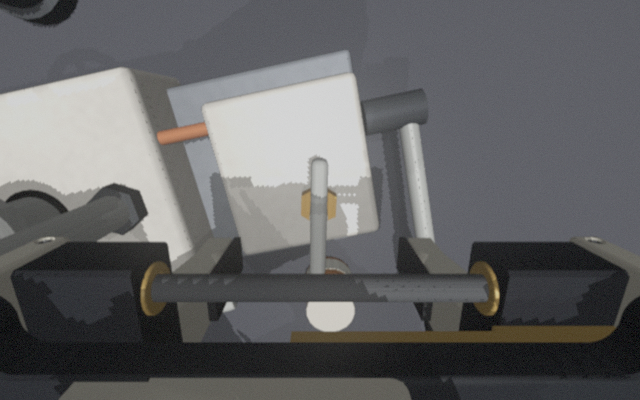

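Run:
```python
from h import *
a=world('w2',320,159,.153);b=world('w2',317,262,.153)
print(a,b,np.degrees(np.arctan2(*(a-b)[1::-1])));print('nut',world('w2',319,206,.114))
u=np.array([np.cos(np.radians(-25.3)),np.sin(np.radians(-25.3)),0]);print('centre from end',a-.045*u)
```

```text
[ 0.56407614 -0.15458292  0.153     ] [ 0.49522096 -0.11956856  0.153     ] -26.954333460733306
nut [ 0.52310885 -0.13443355  0.114     ]
centre from end [ 0.52339243 -0.13535182  0.153     ]
```

apply_moves --pt "-0.004 0.008 0.15 0 0 0.008" --pt "-0.004 0.008 0.3 0 0 0.008" --pt "-0.004 0.008 0.38 0 0 0.008" --pt "-0.004 0.008 0.38 0 0 0.008" --pt "-0.004 0.008 0.38 0 0 0.008"

```text
time_s: 4.75
tcp_pos: [0.5245, -0.134, 0.1274]
eef_rot: [-180.0, -0.3, -26.0]
contact_force: [1.4, -0.1, -0.2]
gripper_width: 0.0876
```

```bash
python3 -c "
from h import *
snap('scene','s1');plan(.5235,-.134,.126,-26)"
```

```text
t 4.8 tcp [ 0.5246 -0.134   0.1275] rot [-179.96   -0.26  -25.96] j [  6.5  12.9 -24.2   0.1 -52.6  57.5]
shift [-0.0048  0.0026  0.0074]
rotv [-0.0004 -0.0029  0.0004]
```

View pics/s1.png

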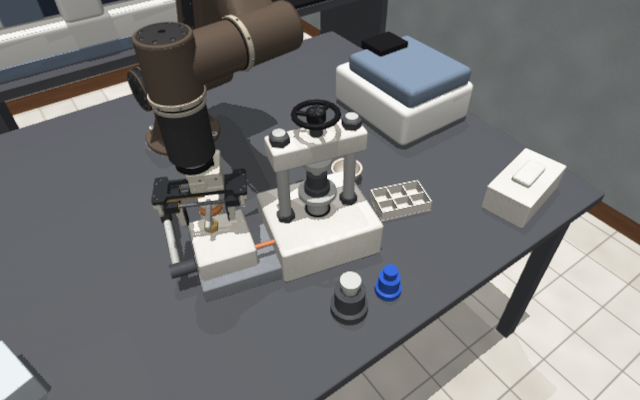

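Scene view: die and platen at (317,190) stay in full view beside the arm, and the jaws straddle the bar at (211,215). I'll close on the bar.

apply_moves --pt "0 0 0 0 0 0" --pt "0 0 0 0 0 0" --pt "0 0 0 0 0 0" --pt "0 0 0 0 0 0" --pt "0 0 0 0 0 0" --pt "0 0 0 0 0 0" --pt "0 0 0 0 0 0" --pt "0 0 0 0 0 0" --hand 1 --grip_force 25

```text
time_s: 5.8
tcp_pos: [0.5255, -0.1325, 0.1274]
eef_rot: [-179.8, -0.3, -26.0]
contact_force: [3.4, 22.1, -0.1]
gripper_width: 0.0133
```

```bash
cat >> h.py <<'E'
import json,os
def ram(tag='s',save=True):
    s=status.get_state(); im,d=imaging.capture('scene')
    ref=cv2.imread('pics/s1.png')
    g=lambda a:cv2.cvtColor(a,cv2.COLOR_BGR2GRAY).astype(np.float32)
    x0,x1,y0,y1=299,336,178,207
    t=g(ref)[y0:y1,x0:x1]; q=g(im)[y0-4:y1+22,x0-2:x1+2]
    m=cv2.matchTemplate(q,t,cv2.TM_CCOEFF_NORMED); _,v,_,(mx,my)=cv2.minMaxLoc(m)
    dy=my
    if 0<my<m.shape[0]-1:
        a,b,c=m[my-1:my+2,mx]; dy=my+.5*(a-c)/(a-2*b+c)
    dy-=4
    # pixel diff in platen zone
    T=imaging.camera_info('scene'); M=np.linalg.inv(T['T'])
    def pj(z):
        p=M@np.array([.609,.104,z,1]); return T['cy']-T['fy']*p[1]/-p[2]
    k=(pj(.118)-pj(.163))/45
    print('t %.3f ram %.2f mm (dy %.2f score %.3f) yaw %.2f width %.4f'%(s['time_s'],dy/k,dy,v,s['eef_rot'][2],s['gripper_width']),'tcp',s['tcp_pos'].round(4),'F',s['contact_force'].round(1),'M',s['moment'].round(2),'j6 %.1f'%s['joints'][5])
    cv2.imwrite('pics/ram_%.2f.png'%s['time_s'],im)
E
python3 -c "
from h import *
ram();ram()"
```

```text
t 5.800 ram -0.04 mm (dy -0.01 score 1.000) yaw -25.99 width 0.0133 tcp [ 0.5255 -0.1325  0.1274] F [ 3.4 22.1 -0.1] M [ 7.86 -1.03  0.12] j6 57.5
t 5.850 ram -0.04 mm (dy -0.01 score 1.000) yaw -25.98 width 0.0130 tcp [ 0.5255 -0.1323  0.1274] F [ 2.4 10.4 -1.1] M [ 3.4  -0.69  0.02] j6 57.5
```

apply_moves --pt "0 0 0 0 0 -0.03" --pt "0 0 0 0 0 -0.06" --pt "0 0 0 0 0 -0.09" --pt "0 0 0 0 0 -0.09"

```text
time_s: 6.4
tcp_pos: [0.5256, -0.132, 0.1274]
eef_rot: [-179.8, -0.3, -17.9]
contact_force: [0.3, 2.2, 0.4]
gripper_width: 0.0129
```

```bash
python3 -c "
from h import *
ram()"
```

```text
t 6.400 ram -0.05 mm (dy -0.01 score 1.000) yaw -17.89 width 0.0129 tcp [ 0.5256 -0.132   0.1274] F [0.3 2.2 0.4] M [ 0.77  0.02 -0.07] j6 65.5
```

apply_moves --pt "0 0 0 0 0 -0.03" --pt "0 0 0 0 0 -0.05" --pt "0 0 0 0 0 -0.05" --pt "0 0 0 0 0 -0.05"

```text
time_s: 6.95
tcp_pos: [0.5256, -0.132, 0.1274]
eef_rot: [-179.8, -0.3, -13.5]
contact_force: [-0.1, 2.1, 0.5]
gripper_width: 0.0133
```

```bash
python3 -c "
from h import *
ram()"
```

```text
t 6.950 ram -0.05 mm (dy -0.01 score 1.000) yaw -13.48 width 0.0133 tcp [ 0.5256 -0.132   0.1274] F [-0.1  2.1  0.5] M [ 0.8   0.06 -0.13] j6 69.9
```

apply_moves --pt "0 0 0 0 0 -0.03" --pt "0 0 0 0 0 -0.04" --pt "0 0 0 0 0 -0.04" --pt "0 0 0 0 0 -0.04"

```text
time_s: 7.5
tcp_pos: [0.5256, -0.1319, 0.1274]
eef_rot: [-179.9, -0.4, -9.9]
contact_force: [0.8, 2.1, -0.1]
gripper_width: 0.0128
```

```bash
python3 -c "
from h import *
ram()"
```

```text
t 7.500 ram -0.04 mm (dy -0.01 score 1.000) yaw -9.91 width 0.0128 tcp [ 0.5256 -0.1319  0.1274] F [ 0.8  2.1 -0.1] M [ 0.83  0.04 -0.15] j6 73.5
```

apply_moves --pt "0 0 0 0 0 -0.03" --pt "0 0 0 0 0 -0.04" --pt "0 0 0 0 0 -0.04" --pt "0 0 0 0 0 -0.04" --pt "0 0 0 0 0 -0.04"

```text
time_s: 8.18
tcp_pos: [0.5256, -0.1319, 0.1274]
eef_rot: [-179.9, -0.4, -6.3]
contact_force: [0.9, 2.0, 0.2]
gripper_width: 0.0131
```

```bash
python3 -c "
from h import *
ram()"
```

```text
t 8.175 ram -0.05 mm (dy -0.01 score 1.000) yaw -6.32 width 0.0131 tcp [ 0.5256 -0.1319  0.1274] F [0.9 2.  0.2] M [ 1.01  0.04 -0.11] j6 77.1
```

apply_moves --pt "0 0 0 0 0 -0.03" --pt "0 0 0 0 0 -0.04" --pt "0 0 0 0 0 -0.04" --pt "0 0 0 0 0 -0.04" --pt "0 0 0 0 0 -0.04"

```text
time_s: 8.85
tcp_pos: [0.5256, -0.1318, 0.1274]
eef_rot: [-179.9, -0.4, -2.7]
contact_force: [-0.7, 3.1, 0.7]
gripper_width: 0.0132
```

```bash
python3 -c "
from h import *
ram();snap('wrist','w3')"
```

```text
t 8.850 ram -0.04 mm (dy -0.01 score 1.000) yaw -2.73 width 0.0132 tcp [ 0.5256 -0.1318  0.1274] F [-0.7  3.1  0.7] M [ 1.27  0.14 -0.05] j6 80.7
```

View pics/w3.png

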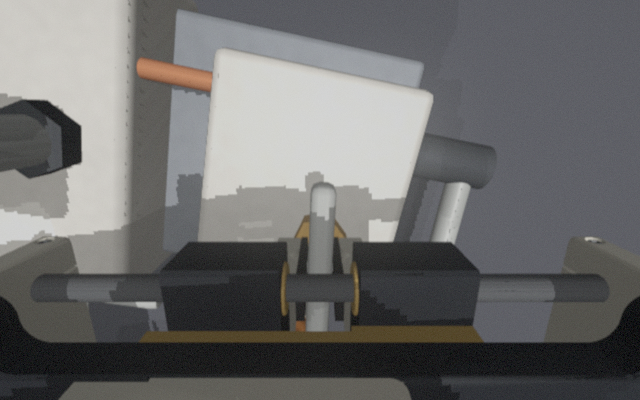

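The bar (column 321) is held in the jaws and turns with the tool. The ram hasn't moved yet, so I'll keep opening.

apply_moves --pt "0 0 0 0 0 -0.03" --pt "0 0 0 0 0 -0.04" --pt "0 0 0 0 0 -0.04" --pt "0 0 0 0 0 -0.04" --pt "0 0 0 0 0 -0.04"

```text
time_s: 9.57
tcp_pos: [0.5256, -0.1318, 0.1274]
eef_rot: [-179.9, -0.4, 0.9]
contact_force: [0.0, 4.2, 1.1]
gripper_width: 0.0131
```

```bash
python3 -c "
from h import *
ram()"
```

```text
t 9.575 ram -0.04 mm (dy -0.01 score 1.000) yaw 0.85 width 0.0131 tcp [ 0.5256 -0.1318  0.1274] F [0.  4.2 1.1] M [ 1.48  0.08 -0.12] j6 84.3
```

apply_moves --pt "0 0 0 0 0 -0.03" --pt "0 0 0 0 0 -0.04" --pt "0 0 0 0 0 -0.04" --pt "0 0 0 0 0 -0.04" --pt "0 0 0 0 0 -0.04"

```text
time_s: 10.25
tcp_pos: [0.5256, -0.1318, 0.1274]
eef_rot: [-179.9, -0.4, 4.4]
contact_force: [-0.8, 4.7, 1.5]
gripper_width: 0.0126
```

```bash
python3 -c "
from h import *
ram()"
```

```text
t 10.250 ram -0.04 mm (dy -0.01 score 1.000) yaw 4.44 width 0.0126 tcp [ 0.5256 -0.1318  0.1274] F [-0.8  4.7  1.5] M [ 1.66  0.2  -0.1 ] j6 87.9
```

apply_moves --pt "0 0 0 0 0 -0.03" --pt "0 0 0 0 0 -0.04" --pt "0 0 0 0 0 -0.04" --pt "0 0 0 0 0 -0.04" --pt "0 0 0 0 0 -0.04"

```text
time_s: 10.92
tcp_pos: [0.5256, -0.1318, 0.1274]
eef_rot: [-180.0, -0.4, 8.0]
contact_force: [-0.1, 4.6, 0.8]
gripper_width: 0.0129
```

```bash
python3 -c "
from h import *
ram()"
```

```text
t 10.925 ram -0.04 mm (dy -0.01 score 1.000) yaw 7.99 width 0.0129 tcp [ 0.5256 -0.1318  0.1274] F [-0.1  4.6  0.8] M [ 1.8   0.14 -0.11] j6 91.4
```

apply_moves --pt "0 0 0 0 0 -0.03" --pt "0 0 0 0 0 -0.04" --pt "0 0 0 0 0 -0.04" --pt "0 0 0 0 0 -0.04" --pt "0 0 0 0 0 -0.04"

```text
time_s: 11.6
tcp_pos: [0.5256, -0.1317, 0.1274]
eef_rot: [-180.0, -0.4, 11.5]
contact_force: [-0.9, 4.3, 1.2]
gripper_width: 0.0127
```

```bash
python3 -c "
from h import *
ram()"
```

```text
t 11.600 ram 4.58 mm (dy 1.41 score 0.976) yaw 11.55 width 0.0127 tcp [ 0.5256 -0.1317  0.1274] F [-0.9  4.3  1.2] M [ 1.81  0.18 -0.1 ] j6 95.0
```

```bash
python3 -c "
from h import *
ram();ram();ram();ram();ram()"
```

```text
t 11.650 ram 5.19 mm (dy 1.60 score 0.975) yaw 11.55 width 0.0130 tcp [ 0.5256 -0.1317  0.1274] F [-0.6  5.2  1.6] M [ 1.83  0.15 -0.09] j6 95.0
t 11.700 ram 5.67 mm (dy 1.75 score 0.982) yaw 11.55 width 0.0129 tcp [ 0.5256 -0.1317  0.1274] F [-0.1  4.8  0.3] M [ 1.86  0.19 -0.11] j6 95.0
t 11.750 ram 5.94 mm (dy 1.83 score 0.984) yaw 11.55 width 0.0130 tcp [ 0.5256 -0.1317  0.1274] F [-0.8  4.8  0.5] M [ 1.86  0.12 -0.12] j6 95.0
t 11.800 ram 6.41 mm (dy 1.98 score 0.987) yaw 11.55 width 0.0132 tcp [ 0.5256 -0.1317  0.1274] F [-0.3  4.5  1.8] M [ 1.82  0.17 -0.16] j6 95.0
t 11.850 ram 6.87 mm (dy 2.12 score 0.982) yaw 11.55 width 0.0133 tcp [ 0.5256 -0.1317  0.1274] F [-0.4  5.   0.8] M [ 1.8   0.15 -0.13] j6 95.0
```

apply_moves --pt "0 0 0 0 0 0.012" --pt "0 0 0 0 0 0.012" --pt "0 0 0 0 0 0.012" --pt "0 0 0 0 0 0.012"

```text
time_s: 12.4
tcp_pos: [0.5257, -0.1317, 0.1274]
eef_rot: [-180.0, -0.4, 10.5]
contact_force: [-0.8, 4.4, 1.2]
gripper_width: 0.0132
```

```bash
python3 -c "
from h import *
ram();ram();ram();ram();ram()"
```

```text
t 12.400 ram 12.10 mm (dy 3.73 score 0.965) yaw 10.47 width 0.0132 tcp [ 0.5257 -0.1317  0.1274] F [-0.8  4.4  1.2] M [ 1.71  0.16 -0.09] j6 93.9
t 12.450 ram 12.41 mm (dy 3.83 score 0.967) yaw 10.47 width 0.0133 tcp [ 0.5256 -0.1317  0.1274] F [0.4 4.8 0.5] M [ 1.71  0.11 -0.1 ] j6 93.9
t 12.500 ram 12.83 mm (dy 3.96 score 0.967) yaw 10.47 width 0.0130 tcp [ 0.5256 -0.1317  0.1274] F [-0.4  5.3  0.5] M [ 1.69  0.13 -0.02] j6 93.9
t 12.550 ram 13.26 mm (dy 4.09 score 0.964) yaw 10.47 width 0.0130 tcp [ 0.5256 -0.1317  0.1274] F [-0.7  4.9  0.5] M [ 1.67  0.13 -0.06] j6 93.9
t 12.600 ram 13.73 mm (dy 4.23 score 0.956) yaw 10.47 width 0.0129 tcp [ 0.5256 -0.1317  0.1274] F [-0.2  5.   0.9] M [1.65 0.13 0.  ] j6 93.9
```

apply_moves --pt "0 0 0 0 0 0" --pt "0 0 0 0 0 0" --pt "0 0 0 0 0 0" --pt "0 0 0 0 0 0" --pt "0 0 0 0 0 0" --pt "0 0 0 0 0 0" --pt "0 0 0 0 0 0" --pt "0 0 0 0 0 0"

```text
time_s: 13.65
tcp_pos: [0.5256, -0.1317, 0.1274]
eef_rot: [-180.0, -0.4, 10.5]
contact_force: [-1.3, 5.0, 0.7]
gripper_width: 0.0132
```

```bash
python3 -c "
from h import *
ram()"; ls pics | tail -1
```

```text
t 13.650 ram 23.00 mm (dy 7.09 score 0.901) yaw 10.46 width 0.0132 tcp [ 0.5256 -0.1317  0.1274] F [-1.3  5.   0.7] M [ 1.7   0.17 -0.03] j6 93.9
wrist0.png
```

apply_moves --pt "0 0 0 0 0 0.01" --pt "0 0 0 0 0 0.01" --pt "0 0 0 0 0 0.01" --pt "0 0 0 0 0 0.01" --pt "0 0 0 0 0 0.01" --pt "0 0 0 0 0 0.01" --pt "0 0 0 0 0 0.01" --pt "0 0 0 0 0 0.01" --pt "0 0 0 0 0 0.01" --pt "0 0 0 0 0 0.01" --pt "0 0 0 0 0 0.01" --pt "0 0 0 0 0 0.01"

```text
time_s: 15.2
tcp_pos: [0.5256, -0.1317, 0.1274]
eef_rot: [-180.0, -0.4, 9.6]
contact_force: [-0.2, 5.8, 0.6]
gripper_width: 0.0128
```

```bash
python3 -c "
from h import *
ram()"
```

```text
t 15.200 ram 37.26 mm (dy 11.49 score 0.855) yaw 9.57 width 0.0128 tcp [ 0.5256 -0.1317  0.1274] F [-0.2  5.8  0.6] M [1.53 0.09 0.03] j6 93.0
```

apply_moves --pt "0 0 0 0 0 0" --pt "0 0 0 0 0 0" --pt "0 0 0 0 0 0" --pt "0 0 0 0 0 0" --pt "0 0 0 0 0 0" --pt "0 0 0 0 0 0" --pt "0 0 0 0 0 0" --pt "0 0 0 0 0 0" --pt "0 0 0 0 0 0" --pt "0 0 0 0 0 0" --pt "0 0 0 0 0 0" --pt "0 0 0 0 0 0"

```text
time_s: 16.75
tcp_pos: [0.5256, -0.1317, 0.1274]
eef_rot: [-180.0, -0.4, 9.6]
contact_force: [-0.7, 3.6, 1.3]
gripper_width: 0.0132
```

```bash
python3 -c "
from h import *
ram()"
```

```text
t 16.750 ram 43.75 mm (dy 13.49 score 0.830) yaw 9.57 width 0.0132 tcp [ 0.5256 -0.1317  0.1274] F [-0.7  3.6  1.3] M [1.52 0.12 0.03] j6 93.0
```

apply_moves --pt "0 0 0 0 0 0" --pt "0 0 0 0 0 0" --pt "0 0 0 0 0 0" --pt "0 0 0 0 0 0" --pt "0 0 0 0 0 0" --pt "0 0 0 0 0 0" --pt "0 0 0 0 0 0" --pt "0 0 0 0 0 0" --pt "0 0 0 0 0 0" --pt "0 0 0 0 0 0" --pt "0 0 0 0 0 0" --pt "0 0 0 0 0 0"

```text
time_s: 18.3
tcp_pos: [0.5256, -0.1317, 0.1274]
eef_rot: [-180.0, -0.4, 9.6]
contact_force: [-0.2, 3.6, 1.1]
gripper_width: 0.0131
```

```bash
python3 -c "
from h import *
ram(); snap('scene','s4'); 
a=cv2.imread('pics/s4.png')[90:270,250:400];b=cv2.imread('pics/s1.png')[90:270,250:400]
cv2.imwrite('pics/cs4.png',cv2.resize(np.hstack([b,a]),None,fx=2.6,fy=2.6,interpolation=2))"
```

```text
t 18.300 ram 43.76 mm (dy 13.50 score 0.830) yaw 9.57 width 0.0131 tcp [ 0.5256 -0.1317  0.1274] F [-0.2  3.6  1.1] M [1.55 0.12 0.05] j6 93.0
```

View pics/cs4.png

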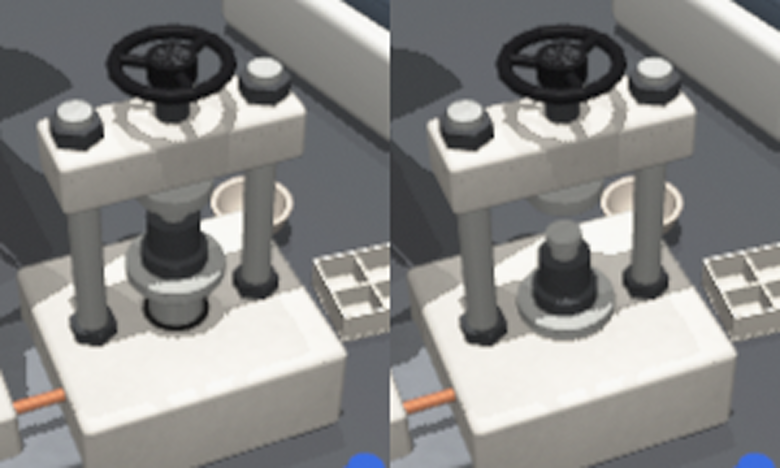

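The ram has stopped at its home position (no change over 1.5 s), and the die stands centred on the platen. Next I'll close the valve.

apply_moves --pt "0 0 0 0 0 0.05" --pt "0 0 0 0 0 0.1" --pt "0 0 0 0 0 0.15" --pt "0 0 0 0 0 0.2" --pt "0 0 0 0 0 0.25" --pt "0 0 0 0 0 0.3" --pt "0 0 0 0 0 0.35" --pt "0 0 0 0 0 0.39" --pt "0 0 0 0 0 0.39"

```text
time_s: 19.52
tcp_pos: [0.5255, -0.1321, 0.1274]
eef_rot: [-179.8, -0.3, -25.5]
contact_force: [0.4, 0.6, 0.8]
gripper_width: 0.0133
```

```bash
python3 -c "
from h import *
ram()"
```

```text
t 19.525 ram 43.77 mm (dy 13.50 score 0.829) yaw -25.50 width 0.0133 tcp [ 0.5255 -0.1321  0.1274] F [0.4 0.6 0.8] M [0.29 0.08 0.21] j6 57.9
```

apply_moves --pt "0 0 0 0 0 0.015" --pt "0 0 0 0 0 0.03" --pt "0 0 0 0 0 0.03"

```text
time_s: 19.95
tcp_pos: [0.5255, -0.1322, 0.1274]
eef_rot: [-179.8, -0.3, -28.2]
contact_force: [-0.5, 2.0, -0.0]
gripper_width: 0.013
```

```bash
python3 -c "
from h import *
ram()"
```

```text
t 19.950 ram 43.75 mm (dy 13.49 score 0.830) yaw -28.16 width 0.0130 tcp [ 0.5255 -0.1322  0.1274] F [-0.5  2.  -0. ] M [0.48 0.09 0.12] j6 55.3
```

Torque about z is still just friction (about 0.15 N m), so it's not at the stop yet. I'll continue in small steps.

apply_moves --pt "0 0 0 0 0 0.01" --pt "0 0 0 0 0 0.02" --pt "0 0 0 0 0 0.02" --pt "0 0 0 0 0 0.02"

```text
time_s: 20.5
tcp_pos: [0.5255, -0.1322, 0.1274]
eef_rot: [-179.8, -0.3, -29.9]
contact_force: [-0.7, 2.3, -0.1]
gripper_width: 0.0132
```

```bash
python3 -c "
from h import *
ram()"
```

```text
t 20.500 ram 43.76 mm (dy 13.50 score 0.829) yaw -29.93 width 0.0132 tcp [ 0.5255 -0.1322  0.1274] F [-0.7  2.3 -0.1] M [0.45 0.1  0.25] j6 53.5
```

apply_moves --pt "0 0 0 0 0 0.01" --pt "0 0 0 0 0 0.02" --pt "0 0 0 0 0 0.02" --pt "0 0 0 0 0 0.02"

```text
time_s: 21.05
tcp_pos: [0.5255, -0.1322, 0.1274]
eef_rot: [-179.8, -0.3, -31.7]
contact_force: [-1.0, 2.4, 0.5]
gripper_width: 0.0131
```

```bash
python3 -c "
from h import *
ram()"
```

```text
t 21.050 ram 43.76 mm (dy 13.50 score 0.829) yaw -31.73 width 0.0131 tcp [ 0.5255 -0.1322  0.1274] F [-1.   2.4  0.5] M [0.61 0.27 0.26] j6 51.7
```

apply_moves --pt "0 0 0 0 0 0.01" --pt "0 0 0 0 0 0.02" --pt "0 0 0 0 0 0.02" --pt "0 0 0 0 0 0.02"

```text
time_s: 21.6
tcp_pos: [0.5255, -0.1321, 0.1274]
eef_rot: [-179.7, -0.3, -33.5]
contact_force: [-1.0, 2.2, 0.5]
gripper_width: 0.0135
```

```bash
python3 -c "
from h import *
ram()"
```

```text
t 21.600 ram 43.76 mm (dy 13.50 score 0.830) yaw -33.52 width 0.0135 tcp [ 0.5255 -0.1321  0.1274] F [-1.   2.2  0.5] M [0.69 0.44 0.43] j6 49.9
```

apply_moves --pt "0 0 0 0 0 0.01" --pt "0 0 0 0 0 0.02" --pt "0 0 0 0 0 0.02" --pt "0 0 0 0 0 0.02"

```text
time_s: 22.15
tcp_pos: [0.5254, -0.1321, 0.1274]
eef_rot: [-179.7, -0.3, -35.3]
contact_force: [-2.8, 2.4, 1.7]
gripper_width: 0.0137
```

```bash
python3 -c "
from h import *
ram(); snap('wrist','w5')"
```

```text
t 22.150 ram 43.77 mm (dy 13.50 score 0.829) yaw -35.30 width 0.0137 tcp [ 0.5254 -0.1321  0.1274] F [-2.8  2.4  1.7] M [0.86 0.58 0.61] j6 48.1
```

View pics/w5.png

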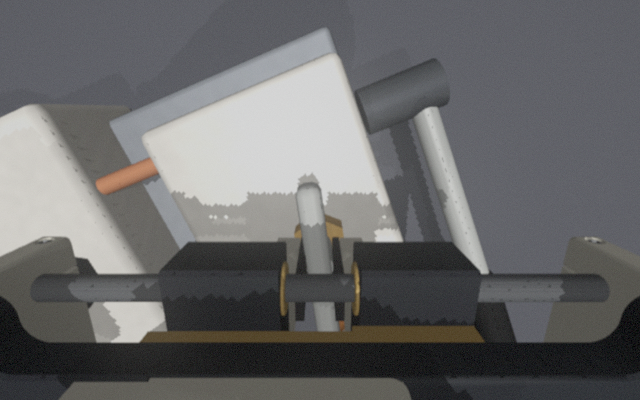

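The closing moment has risen from 0.25 to 0.61 N m, and the bar now sits askew in the jaws. It is on its stop and the gripper is only slipping, so I'll release and rise.

apply_moves --pt "0 0 0 0 0 -0.01" --pt "0 0 0 0 0 -0.01" --pt "0 0 0 0 0 -0.01" --pt "0 0 0 0 0 -0.01" --pt "0 0 0 0 0 -0.01" --pt "0 0 0 0 0 -0.01" --pt "0 0 0 0 0 -0.01" --pt "0 0 0 0 0 -0.01" --hand -1

```text
time_s: 23.25
tcp_pos: [0.5254, -0.1321, 0.1274]
eef_rot: [-179.7, -0.3, -34.4]
contact_force: [0.2, -0.8, -0.5]
gripper_width: 0.0853
```

apply_moves --pt "0 0 -0.1 0 0 0" --pt "0 0 -0.25 0 0 0" --pt "0 0 -0.4 0 0 0" --pt "0 0 -0.4 0 0 0" --pt "0 0 -0.4 0 0 0"

```text
time_s: 23.88
tcp_pos: [0.5246, -0.1321, 0.207]
eef_rot: [-179.7, -0.2, -34.4]
contact_force: [-0.6, -0.2, -0.6]
gripper_width: 0.0877
```

```bash
python3 -c "
from h import *
ram(); snap('wrist','w6')"
```

```text
t 23.875 ram 43.76 mm (dy 13.50 score 0.829) yaw -34.42 width 0.0877 tcp [ 0.5246 -0.1321  0.207 ] F [-0.6 -0.2 -0.6] M [-0.02  0.02 -0.02] j6 49.0
```

View pics/w6.png

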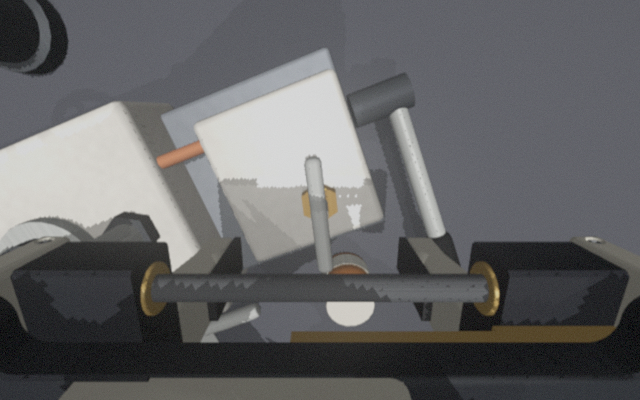

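Run:
```python
from h import *
for tag,p,q in(('w6',(313,161),(323.5,266)),('w2',(320,161),(317,262))):
    a=world(tag,*p,.153);b=world(tag,*q,.153);print(tag,a,b,np.degrees(np.arctan2(*(a-b)[1::-1])))
for tag in('w2','w6'):
    c=cv2.imread(f'pics/{tag}.png')[145:275,270:370]; cv2.imwrite(f'pics/{tag}c.png',cv2.resize(c,None,fx=4,fy=4,interpolation=2))
cv2.imwrite('pics/cmp.png',np.hstack([cv2.imread('pics/w2c.png'),cv2.imread('pics/w6c.png')]))
```

```text
w6 [ 0.56120359 -0.15480326  0.153     ] [ 0.49019186 -0.11522295  0.153     ] -29.134297015299218
w2 [ 0.56284788 -0.15400257  0.153     ] [ 0.49522096 -0.11956856  0.153     ] -26.984109159319882
```

View pics/cmp.png

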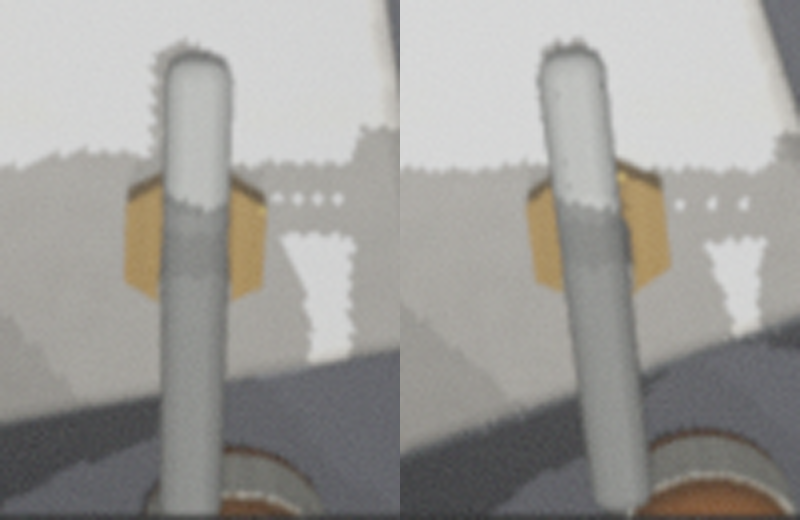

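Run:
```python
from h import *
L=[]
for tag in('w3','w5'):
    c=cv2.imread(f'pics/{tag}.png')[170:345,270:370]; L.append(cv2.resize(c,None,fx=3.4,fy=3.4,interpolation=2))
cv2.imwrite('pics/cmp2.png',np.hstack(L))
```

```text
(no output)
```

View pics/cmp2.png

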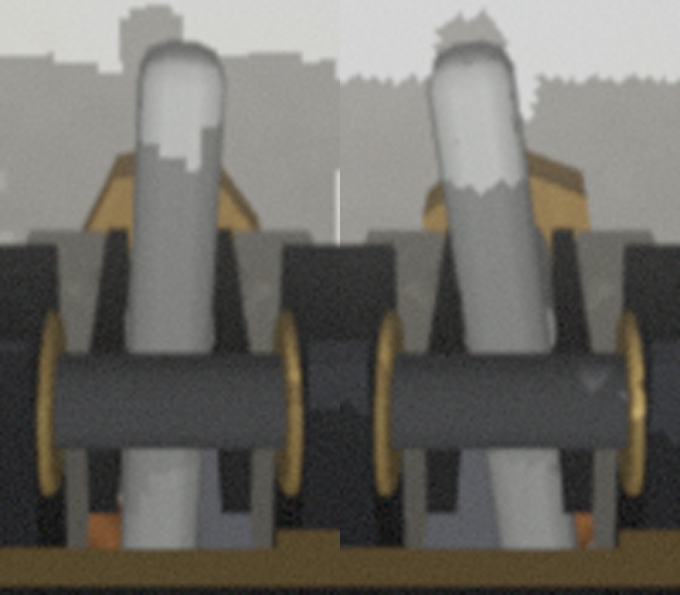

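Run:
```python
from h import *
for tag,p,q in(('w5',(308.8,189),(328.8,326)),('w3',(323.2,189),(317,326))):
    a=world(tag,*p,.153);b=world(tag,*q,.153);print(tag,a,b,np.degrees(np.arctan2(*(a-b)[1::-1])))
```

```text
w5 [ 0.56206329 -0.15545043  0.153     ] [ 0.49747935 -0.12131245  0.153     ] -27.860170228170368
w3 [ 0.56734579 -0.13775736  0.153     ] [ 0.49518163 -0.1312973   0.153     ] -5.115422929682785
```

Run:
```python
from h import *
snap('scene','s7'); snap('top','t7')
for p in ((297,207),(333,206),(316,213),(310,213),(322,213)): print(p,world('s7',*p))
d=cv2.absdiff(cv2.imread('pics/scene0.png'),cv2.imread('pics/s7.png'))
plan(.5,-.12,.3)
a=cv2.imread('pics/s7.png')[110:330,150:450]
cv2.imwrite('pics/s7c.png',cv2.resize(a,None,fx=2.6,fy=2.6,interpolation=2))
```

```text
(297, 207) [0.58204817 0.06770892 0.10045615]
(333, 206) [0.64555034 0.12865491 0.12005692]
(316, 213) [0.63950475 0.08408063 0.117911  ]
(310, 213) [0.63320177 0.07153913 0.12011115]
(322, 213) [0.6492724  0.09430827 0.11997307]
t 24.075 tcp [ 0.5244 -0.1322  0.2065] rot [-179.8    -0.18  -34.41] j [  6.6   8.6 -18.2  -0.  -62.9  49. ]
shift [-0.1338  0.0171 -0.4678]
```

View pics/s7c.png

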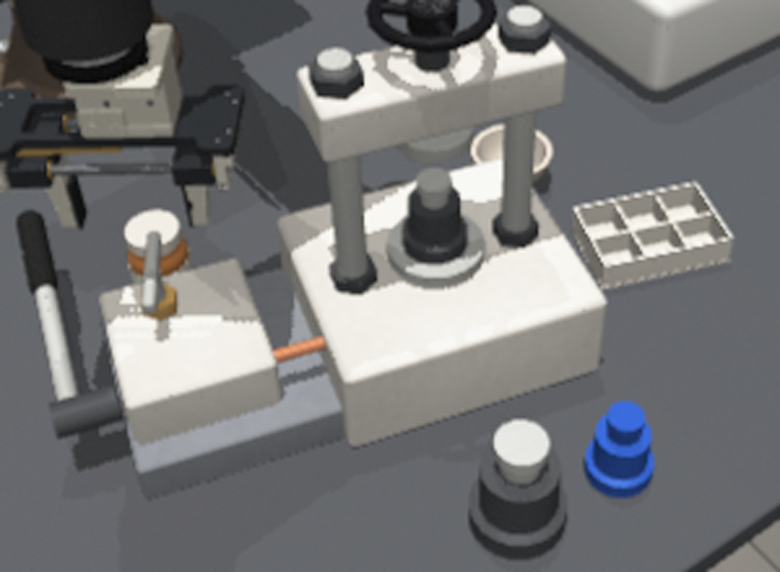

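View pics/t7.png

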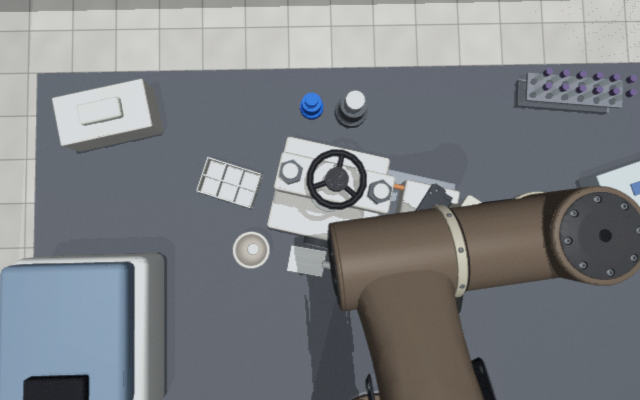

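The platen's top reads 0.118–0.120 m, which is the home height. The die stands at its centre, the gripper is clear of the bar, and every bystander visible is where it was. I'll hand in.

```bash
python3 -c "
from h import *
print(r.close_job())"
```

```text
the job is handed in; nothing more can be done
None
```

The ram is fully home with the die standing on it, the valve is closed to its stop, and the job is handed in at about 24 s. No verdict was reported.

**Lowering:** I gripped the T-bar from above and opened it in steps of about 0.06 rad. The ram began to sink after about 0.65 rad of turn. It then sank at about 8–9 mm/s by the scene camera, and I held it there until it stopped.

**Ram home:** The image tracker stopped at 43.8 mm and didn't change again. That is just above the 43.5 mm mark. The depth reading put the platen's top at 0.118–0.120 m, against the 0.118 m expected, which is within the 2 mm calibration. I took the ram as home mainly because it had stopped with the valve still open.

**Valve closed:** I turned the bar back until the moment rose from about 0.15 to 0.6 N m and the jaws slipped on it, which I took as the stop. After release the bar stood at about -29°, against about -27° at the start. These image angles are good to only about 1°, so the moment is the stronger evidence. I didn't re-grip to check it again.

**Die and bystanders:** The die stands upright at the platen's centre, and the gripper touches nothing. The mortar, tray and jar showed no visible shift. The arm partly hid the spatula in the last top view, but the part in sight hadn't moved.

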